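Load the cutting pad into the corner punch

TASK

Load the corner punch with its cutting pad: take the long narrow white pad whose front corners are cut off and slide it flat, cut-off nose first, into the pocket under the punch head until it is fully home. Let go of it there, and leave the broad square-ended pad where it lies.

Things in the scene. Friction and masses are not known exactly. Their poses are not given: they have to be found in the camera images.
- pad: The pad to load: a rigid white plastic slab 150 mm long (its x), 50 mm wide (y), 18 mm thick (z), about 0.13 kg, lying flat on the bench. Origin at the centre of its underside; +x points to the nose, whose two corners are cut off at 45 degrees over 12 mm, leaving a 26 mm wide front edge. The tail end is square.
- pad_nose (a point): The middle of the pad's front edge on the underside, 75 mm along the pad's +x from its origin.
- punch: Fixed punch. Origin: centre of the pocket's mouth at bench level (pocket floor = bench); +x points into the pocket. Mouth 80 mm wide, narrowing over 20 mm to a channel 56 wide, 25 high, roofed (39 high) from x = 20 mm, end wall at x = 80 mm: a loaded pad's last 70 mm stay outside. Side fences (85 high, x 25 to 95, y beyond 60 mm either way). White head 250 mm high from x = 79 mm on.
- wide_pad: The other white pad, not wanted: a plain square-ended slab 110 mm long (x), 70 mm wide (y), 18 mm thick, too broad for the pocket. Origin at the centre of its underside.
Mind the look-alikes: they are no part of the job. Leave any orange or red look-alike of the pad alone.

How it is judged (in metres and radians):
At the end, for the whole second after the job is handed in: The long pad lies flat and at rest in the pocket, nose first, its nose within 12 mm of the pocket's end wall and within 12 mm of its centre line, in line with it to 10 degrees; the broad pad is within 30 mm of where it started (x of pad_nose in the frame of punch between 0.068 and 0.09 m and y of pad_nose in the frame of punch between -0.012 and 0.012 m and angle between the x axis of pad and the x axis of punch, either way round below 0.175 rad and angle between pad's own z axis and vertical below 0.1 rad and height (world z) of pad below 0.008 m and linear speed of pad below 0.02 m/s and distance of wide_pad from where it was at the start of the episode below 0.03 m); the robot touches nothing.
It also fails if it takes over 38 s, if anything falls off the work surface, if the arm or the gripper's body presses on something with over 40 N, if the wrist force passes 120 N, or if a joint passes its speed limit or range.

ROBOT

A 6-joint arm with a two-finger parallel gripper is mounted at the origin on the work surface. World frame = base frame: x ahead of the robot, y to its left, z up, the work surface at z = 0. Lengths are in m, angles in degrees, forces in N, time in s.
With the tool pointing down it reaches from about 0.325 to 0.85 m from the base axis. Payload 4.4 kg.
Tool frame: the origin (TCP) lies midway between the tips of the shut fingers; the grasp point (between the pads) lies 19 mm behind it; z points along the fingers, y is the line along which they close (so a half turn about z gives the same grasp; the last joint's range is limited). The gripper opens to 94 mm and grips with 3 to 60 N. Pads are 16 mm wide; open, the fingers measure 119 mm over their backs; the gripper's body (75 mm by 177 mm) begins 78 mm behind the grasp point.
Start: joints at [-73.482, 11.837, 88.321, -0, 79.842, -8.623], TCP at [0.244, -0.521, 0.205] pointing down, gripper open.
Joint ranges: [-156.59, 156.59], [-49.26, 127.26], [12.9, 141.05], [-63.56, 243.56], [4.71, 150.69], [-161.64, 161.64]. Speed limits (degrees/s): [159.86, 159.86, 180, 180, 180, 180].

INTERFACE

Orientations are given as [roll, pitch, yaw] about the fixed x, y, z axes, in that order (R = Rz(yaw) Ry(pitch) Rx(roll)).
In Python, from plant import robot gives the robot as it stands.
- The arm moves only by the shell command python3 -m inch 'ROWS'. ROWS is JSON, a list of rows, each a list of 7 numbers: the shift along the tool's x, y, z in m, then the turn, a rotation vector about the tool's x, y, z in degrees, then the opening, from -1 (shut) to 1 (fully open), so that 0 is half open. A call has 1 to 5 rows; each row is the pose to reach, as a shift and turn from the pose commanded when the call began, along the tool's axes at that moment; what a row does not reach only later rows make up. A row lasts 1/8 s, in which the tool goes at most 62.5 mm and 10.7 degrees, less where a joint would pass 70% of its speed; a pose out of reach is approached as far as the arm can. A call with a gripper value outside its range is refused whole. The fingers move at their own pace and stop on an object; the grip force is fixed at half the most. Time passes only in rows, so rows that repeat a pose let the fingers close. It gives the time, the measured TCP pose, the force, the opening and the grip force at its end, in the units of the state.
- robot.read_state(): the state, without advancing time (a new reading comes with each control period).
- robot.snapshot(name): name is "side" or "top"; returns (picture, depth): 420x560x3 uint8, red, green, blue; 420x560 float32, m along the optical axis (not along the pixel's ray), 0 where there is no reading.
- robot.camera_params(name): a dict with "fx", "fy", "cx", "cy" (pixels), "rvec" (rotation vector, rad) and "tvec" (3), from world to camera coordinates, as OpenCV has them. Camera axes: x right, y down, z forward; pixel columns grow to the right and rows downward; lengths in m; the calibration is good to about 2 mm. A picture is of the moment at which its call begins. camera_params takes no time and is no camera call.
- robot.finish_job(): hands the job in; it is judged then, once.
Trained networks look in the newest picture that a camera, given by its name, has taken for a name from the list of things; names that differ only in an ending like _2 or _b are one class to them, and where a whole thing is asked for, a point or a joint stands for the part that bears it (a point fixed in the world has none). Each returns a list of dicts, best first, with "p" (0 to 1); they miss things now and then, are a little off and sometimes report something else, mostly with a low value. They report only what shows in the picture. A call takes as long as a camera call. They do not tell look-alikes from the thing itself.
- robot.outline_of(camera, query): "mask" (420x560 bool, what is visible of it) and "rect" ([left, top, right, bottom] in pixels, round what is visible of it).
The state is a dict: "time": time; "joint_positions": joint angles; "qd": joint speeds; "joint_efforts": joint torques, N m; "tcp_pos": TCP position; "tcp_rot": TCP orientation; "contact_force": force on the tool from outside, world axes, zero at the start; "moment": the same for the moment, N m; "finger_gap": finger opening in m; "gripper_force": force on a finger pad.
Only numpy, scipy, OpenCV 4.12 (cv2) and the standard library are available. Lean on these libraries where they do the work, as an engineer would, in place of code of your own. Each camera call takes 0.05 s, during which the arm holds its last target. There are 200 camera calls.

## Working session

There is one attempt and no reset: what is moved stays moved. The work goes in short steps, Python scripts to look and compute and a shell command to move; the robot and the scene stay as the last step left them, time stands still between calls to the robot, and variables do not carry over. Pictures are saved under pics/ and viewed, at most 10 in all, crops included, and the job is handed in when it is done.

```bash
mkdir -p pics
cat > h.py <<'E'
import numpy as np, cv2
from plant import robot
def cloud(cam,depth):
    p=robot.camera_params(cam); R=cv2.Rodrigues(np.array(p["rvec"],float))[0]; t=np.array(p["tvec"]).ravel()
    v,u=np.mgrid[:420,:560]; z=depth
    c=np.stack([(u-p["cx"])/p["fx"]*z,(v-p["cy"])/p["fy"]*z,z],-1)
    w=(c-t)@R; w[depth<=0]=np.nan
    return w
def save(n,img): cv2.imwrite("pics/"+n,img[:,:,::-1])
E
python3 - <<'E'
from h import *
for cam in ("top","side"):
    im,d=robot.snapshot(cam); w=cloud(cam,d)
    np.savez(cam+".npz",im=im,w=w); save(cam+"0.png",im)
    for q in ("pad","wide_pad","punch"):
        for o in robot.outline_of(cam,q):
            P=w[o["mask"]]; P=P[~np.isnan(P[:,0])]
            r=cv2.minAreaRect(P[:,:2].astype(np.float32)) if len(P) else None
            print(cam,q,round(o["p"],2),o["rect"],len(P),np.round(np.median(P,0),3),r)
E
```

```text
top pad 0.86 [350.8, 273.0, 431.9, 360.3] 2819 [ 0.315 -0.2    0.018] ((0.3145400881767273, -0.20084504783153534), (0.15035107731819153, 0.05021758750081062), 45.159156799316406)
top pad 0.81 [220.8, 227.1, 308.5, 295.8] 2678 [0.404 0.013 0.018] ((0.4040052592754364, 0.014018535614013672), (0.1490190476179123, 0.051107604056596756), 60.61562728881836)
top pad 0.69 [354.0, 202.2, 449.3, 240.5] 2763 [ 0.472 -0.217  0.018] ((0.47378435730934143, -0.2171841412782669), (0.15184442698955536, 0.05388705059885979), 86.4383544921875)
top wide_pad 0.81 [337.5, 102.7, 411.5, 151.3] 2891 [ 0.632 -0.166  0.017] ((0.6375179290771484, -0.17081448435783386), (0.07799508422613144, 0.11940009146928787), 5.409618377685547)
side pad 0.95 [297.8, 279.2, 384.1, 387.4] 4377 [ 0.468 -0.227  0.018] ((0.47647222876548767, -0.20905661582946777), (0.1641676276922226, 0.06032298877835274), 85.86292266845703)
side pad 0.9 [187.7, 317.3, 261.4, 418.6] 4300 [ 0.315 -0.199  0.018] ((0.3186205327510834, -0.19409459829330444), (0.13733454048633575, 0.05010401830077171), 45.240230560302734)
side pad 0.67 [199.7, 199.8, 239.4, 276.4] 2372 [0.397 0.002 0.019] ((0.4017261564731598, 0.017520681023597717), (0.1535479575395584, 0.05536610260605812), 61.659629821777344)
side wide_pad 0.62 [362.7, 223.4, 446.1, 295.3] 2994 [ 0.628 -0.172  0.018] ((0.6412604451179504, -0.15983326733112335), (0.08827508240938187, 0.12113218009471893), 6.197638511657715)
side punch 0.97 [168.8, 0.0, 327.0, 172.6] 18073 [0.56  0.246 0.134] ((0.8199036121368408, 0.8580347299575806), (1.5523416996002197, 0.4331411123275757), 64.03094482421875)
```

View pics/top0.png

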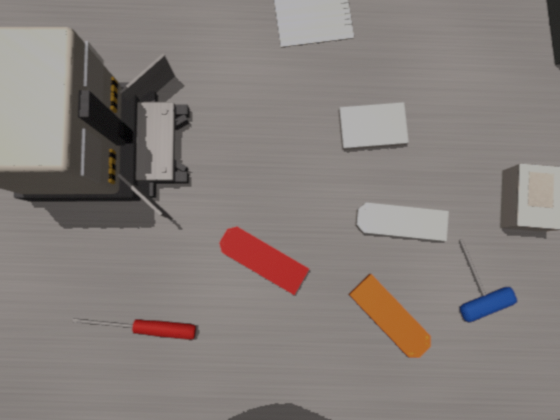

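View pics/side0.png

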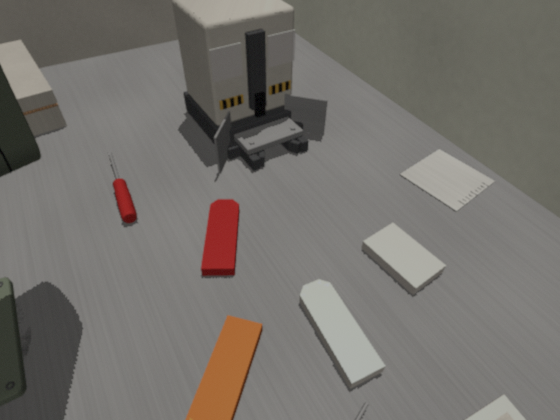

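The top view shows the white cut-nose pad at about (403,222), with its nose pointing left, which is world +y. The red pad is at (265,260), the orange at (390,315), and the wide pad at (373,126). The punch is at (160,140) with its mouth facing right (world −y), and the side view agrees. Next I'll fit the punch and pad poses.

Run:
```python
from h import *
for cam in ("top","side"):
    f=np.load(cam+".npz"); im,w=f["im"].astype(int),f["w"]
    z=w[...,2]; 
    # pad
    m=(abs(z-.018)<.005)&(im.min(-1)>130)&(abs(w[...,0]-.472)<.06)&(abs(w[...,1]+.217)<.1)
    n,l,s,c=cv2.connectedComponentsWithStats(m.astype(np.uint8)); i=1+s[1:,4].argmax()
    P=w[l==i][:,:2]; r=cv2.minAreaRect(P.astype(np.float32)); print(cam,"pad",r,cv2.boxPoints(r).round(4).tolist())
    # roof
    m=(abs(z-.039)<.006)&(w[...,0]>.45)&(w[...,0]<.75)&(w[...,1]>0)&(w[...,1]<.35)
    n,l,s,c=cv2.connectedComponentsWithStats(m.astype(np.uint8)); 
    for i in range(1,n):
        if s[i,4]>150:
            P=w[l==i]; r=cv2.minAreaRect(P[:,:2].astype(np.float32)); print(cam,"roof",s[i],np.median(P[:,2]),r,cv2.boxPoints(r).round(3).tolist())
    # low jaws & head face
    m=(abs(z-.025)<.008)&(w[...,0]>.45)&(w[...,0]<.75)&(w[...,1]>0.0)&(w[...,1]<.35)
    n,l,s,c=cv2.connectedComponentsWithStats(m.astype(np.uint8))
    for i in range(1,n):
        if s[i,4]>60: P=w[l==i]; print(cam,"jaw",s[i],np.median(P,0).round(3),np.nanmin(P,0).round(3),np.nanmax(P,0).round(3))
f=np.load("side.npz"); w=f["w"]
m=(w[...,2]>.1)&(w[...,2]<.22)&(w[...,0]>.45)&(w[...,0]<.75)&(w[...,1]>.1)&(w[...,1]<.4)
P=w[m][:,:2]
H,xe,ye=np.histogram2d(P[:,0],P[:,1],bins=[np.arange(.45,.75,.02),np.arange(.1,.4,.01)])
for i,row in enumerate(H): 
    if row.sum()>50: print(round(xe[i],3),round(ye[row.argmax()],3),int(row.max()))
print(robot.read_state()["tcp_rot"])
im=f["im"].astype(np.uint8)[90:190,170:340]; save("crop_side.png",cv2.resize(im,None,fx=4,fy=4))
im=np.load("top.npz")["im"].astype(np.uint8)[60:230,90:260]; save("crop_top.png",cv2.resize(im,None,fx=3.4,fy=3.4))
```

```text
top pad ((0.4728566110134125, -0.21710741519927979), (0.15139538049697876, 0.05023203790187836), 85.71497344970703) [[0.4422000050544739, -0.2906999886035919], [0.49219998717308044, -0.2944999933242798], [0.503600001335144, -0.14350000023841858], [0.45350000262260437, -0.1396999955177307]]
top roof [ 134   66   41  122 3219] 0.03836211272212746 ((0.6140099167823792, 0.196087047457695), (0.20117902755737305, 0.0622887946665287), 1.9591766595840454) [[0.5120000243186951, 0.2240000069141388], [0.5149999856948853, 0.16200000047683716], [0.7160000205039978, 0.1679999977350235], [0.7129999995231628, 0.23100000619888306]]
top jaw [138  68  36  34 295] [0.676 0.207 0.025] [0.66  0.175 0.017] [0.716 0.228 0.033]
top jaw [174 105  15  23 241] [0.642 0.158 0.024] [0.617 0.146 0.017] [0.657 0.167 0.033]
top jaw [136 139  52  64 510] [0.527 0.164 0.024] [0.491 0.142 0.017] [0.596 0.223 0.033]
top jaw [ 57 194  83   7 123] [0.493 0.288 0.028] [0.491 0.22  0.017] [0.503 0.349 0.033]
side pad ((0.4722713232040405, -0.21447435021400452), (0.1506192833185196, 0.05105696991086006), 85.65296936035156) [
[... 271 characters left out ...]
5), (0.2514652907848358, 0.06607028841972351), 2.737640857696533) [[0.4620000123977661, 0.2240000069141388], [0.4650000035762787, 0.15800000727176666], [0.7160000205039978, 0.17000000178813934], [0.7129999995231628, 0.23600000143051147]]
side jaw [195 113  19  26  95] [0.492 0.301 0.025] [0.49  0.256 0.017] [0.494 0.347 0.033]
side jaw [290 117  35  12 212] [0.69  0.202 0.026] [0.662 0.178 0.017] [0.718 0.231 0.033]
side jaw [216 133  92  34 741] [0.539 0.168 0.026] [0.464 0.144 0.017] [0.657 0.228 0.033]
0.49 0.24 407
0.51 0.24 592
0.53 0.24 592
0.55 0.24 570
0.57 0.23 591
0.59 0.23 435
0.61 0.24 464
0.63 0.24 506
0.65 0.24 420
0.67 0.24 101
[-1.79976641e+02 -2.07442047e-03  2.51408586e+01]
```

View pics/crop_top.png

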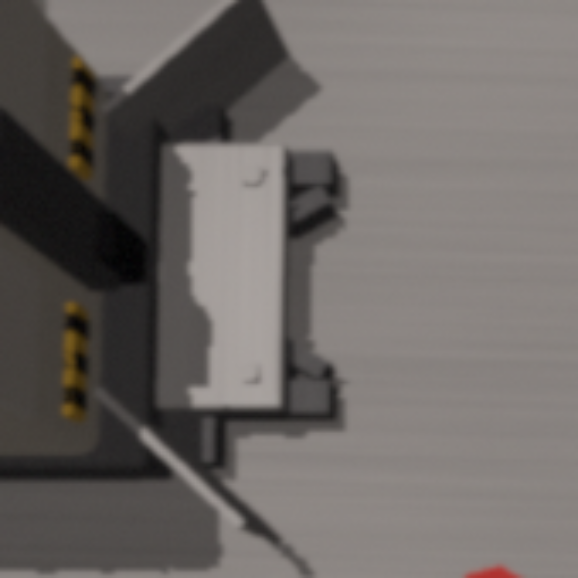

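The crop shows the roof plate at full-image cols 136–175 and rows 102–180. The two guide jaws stick out to col ~188 at rows ~115 and ~173, so the mouth faces straight right. Now I'll fit the roof and jaws on their own and work out the moves.

Run:
```python
from h import *
f=np.load("top.npz"); w=f["w"]; z=w[...,2]
m=np.zeros(z.shape,bool); m[99:186,140:182]=1; m&=(abs(z-.039)<.005)
# front edge: per row, min world y
pts=[]
for v in range(106,178):
    u=np.where(m[v])[0]
    if len(u): pts.append(w[v,u.max(),:2])
pts=np.array(pts); k=np.polyfit(pts[:,0],pts[:,1],1); print("front y at .59",np.polyval(k,.59),"slope deg",np.degrees(np.arctan(k[0])))
top=[];bot=[]
for u in range(150,174):
    v=np.where(m[:,u])[0]; top.append(w[v.min(),u,:2]); bot.append(w[v.max(),u,:2])
for a in(top,bot):
    a=np.array(a); k=np.polyfit(a[:,1],a[:,0],1); print(np.median(a,0),np.degrees(np.arctan(k[0])))
im=f["im"]
# jaws: points above bench past roof
m=np.zeros(z.shape,bool); m[98:190,176:192]=1; m&=(z>.015)&(z<.035)
P=w[m]; 
for s in(P[:,0]>.59,P[:,0]<.59): print(P[s].min(0),P[s].max(0),np.percentile(P[s],[5,95],axis=0).round(4).tolist())
```

```text
front y at .59 0.16492061594472435 slope deg 2.033962097811118
[0.65561865 0.18691474] -2.2483836571683518
[0.52695553 0.18112462] -2.975162413783942
[0.62062512 0.14632404 0.01504026] [0.65734464 0.16668466 0.02795863] [[0.6242, 0.147, 0.0162], [0.6552, 0.1654, 0.0265]]
[0.5271776  0.14236211 0.01506074] [0.5624311  0.16152661 0.02893961] [[0.5278, 0.1429, 0.0194], [0.5577, 0.1603, 0.0266]]
```

```bash
python3 -m inch '[[0.0628,-0.028,0,0,0,-10,1],[0.1256,-0.056,0,0,0,-20,1],[0.1884,-0.084,0,0,0,-30,1],[0.2512,-0.112,0,0,0,-40,1],[0.3141,-0.1398,0,0,0,-50,1]]'
cat >> h.py <<'E'
from scipy.spatial.transform import Rotation as Ro
def to(x,y,z,yaw):
    s=robot.read_state(); R=Ro.from_euler("xyz",s["tcp_rot"],degrees=True)
    T=Ro.from_euler("xyz",[180,0,yaw],degrees=True)
    print("shift",R.inv().apply(np.array([x,y,z])-s["tcp_pos"]).round(4),"turn",(R.inv()*T).as_rotvec(degrees=True).round(2),"t",s["time"])
E
python3 -c "
from h import *
to(.4693,-.2614,.06,85.7)"
```

```text
time: 1.02
tcp_pos: [0.4499, -0.2827, 0.2058]
tcp_rot: [179.9, 0.0, 75.5]
contact_force: [-0.7, -1.5, 0.2]
finger_gap: 0.0939
gripper_force: 0.0
shift [0.0255 0.0133 0.1458] turn [  0.05   0.03 -10.24] t 1.025
```

```bash
python3 -m inch '[[0,0,0.05,0,0,-10.6,1],[0,0,0.1,0,0,-10.6,1],[0,0,0.1,0,0,-10.6,1],[0,0,0.1,0,0,-10.6,1]]'
python3 -c "
from h import *
to(.4693,-.2614,.003,85.7)"
```

```text
time: 1.52
tcp_pos: [0.4496, -0.2852, 0.1071]
tcp_rot: [179.9, 0.1, 85.7]
contact_force: [1.2, -0.7, 0.7]
finger_gap: 0.0941
gripper_force: 0.0
shift [0.0253 0.0177 0.1041] turn [0.11 0.08 0.02] t 1.525
```

Moves come up short because the rows cap speed, so I'll correct sideways first and then go down.

```bash
python3 -m inch '[[0.0253,0.0177,0,0,0,0,1],[0.0253,0.0177,0.05,0,0,0,1],[0.0253,0.0177,0.085,0,0,0,1],[0.0253,0.0177,0.1,0,0,0,1],[0.0253,0.0177,0.1035,0,0,0,1]]'
python3 -c "
from h import *
to(.4693,-.2614,.003,85.7)"
```

```text
time: 2.15
tcp_pos: [0.4692, -0.2614, 0.0031]
tcp_rot: [179.9, 0.1, 85.7]
contact_force: [0.5, -0.2, -0.0]
finger_gap: 0.0941
gripper_force: 0.0
shift [-0.      0.0001  0.0001] turn [0.1  0.06 0.01] t 2.15
```

```bash
python3 -m inch '[[0,0,0,0,0,0,-1],[0,0,0,0,0,0,-1],[0,0,0,0,0,0,-1],[0,0,0,0,0,0,-1],[0,0,0,0,0,0,-1]]'
python3 -m inch '[[0,0,0,0,0,0,-1],[0,0,-0.03,0,0,0,-1],[0,0,-0.06,0,0,0,-1],[0,0,-0.06,0,0,0,-1],[0,0,-0.06,0,0,0,-1]]'
python3 -c "
from h import *
im,d=robot.snapshot('side'); save('side1.png',im)
import numpy as np
a=np.radians(92.3)
for o in (-.085,-.045):
  x,y=.5929+o*np.cos(a)-.045*np.cos(a),.145+o*np.sin(a)-.045*np.sin(a); print(x,y)
  to(x,y,.06,92.3)"
```

```text
time: 2.78
tcp_pos: [0.4685, -0.2604, 0.0022]
tcp_rot: [180.0, 0.0, 85.7]
contact_force: [0.9, 0.1, 0.1]
finger_gap: 0.0498
gripper_force: 30.0
time: 3.4
tcp_pos: [0.4674, -0.2596, 0.0607]
tcp_rot: [-179.9, -0.1, 85.7]
contact_force: [-0.7, 0.3, -2.7]
finger_gap: 0.0498
gripper_force: 30.0
0.5981171330292328 0.015104728635122008
shift [0.2834 0.1104 0.0004] turn [-0.15 -0.11 -6.56] t 3.45
0.5965118613279303 0.055072504439699854
shift [0.3231 0.1058 0.0005] turn [-0.15 -0.11 -6.56] t 3.45
```

View pics/side1.png

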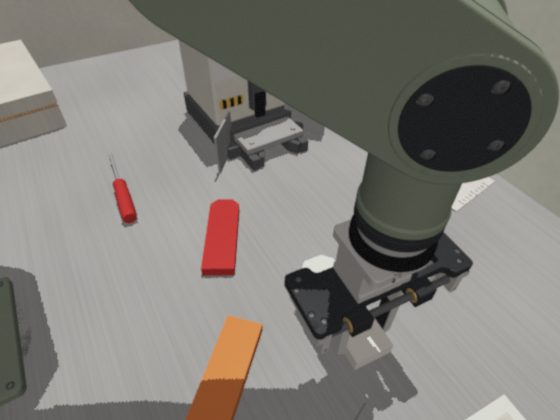

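The side picture shows the pad held level under the gripper, nose at (320,265). I'm carrying it to just in front of the mouth.

```bash
python3 -m inch '[[0.05,0.0195,0,0,0,-1.3,-1],[0.1,0.039,0,0,0,-2.6,-1],[0.15,0.0585,0,0,0,-4,-1],[0.19,0.074,0,0,0,-5,-1],[0.22,0.0857,0,0,0,-6.6,-1]]'
python3 -c "
from h import *
to(.5981,.0151,.06,92.3)"
```

```text
time: 4.08
tcp_pos: [0.5691, -0.045, 0.0598]
tcp_rot: [-179.8, -0.1, 92.5]
contact_force: [-0.5, 1.2, -1.2]
finger_gap: 0.05
gripper_force: 30.0
shift [ 0.0588  0.0316 -0.0002] turn [-0.2  -0.06  0.17] t 4.075
```

```bash
python3 -m inch '[[0.03,0.016,0,0,0,0.1,-1],[0.0588,0.0316,0,0,0,0.2,-1],[0.0588,0.0316,0.025,0,0,0.2,-1],[0.0588,0.0316,0.045,0,0,0.2,-1],[0.0588,0.0316,0.053,0,0,0.2,-1]]'
python3 - <<'E'
from h import *
im,d=robot.snapshot('top'); w=cloud('top',d); z=w[...,2]; save('top1.png',im)
im2,d2=robot.snapshot('side'); w2=cloud('side',d2); save('side2.png',cv2.resize(im2[80:280,150:400],None,fx=3,fy=3))
to(.5981,.0151,.004,92.3)
for n,I,W in(('top',im,w),('side',im2,w2)):
    m=(W[...,2]>.008)&(W[...,2]<.04)&(I.min(-1)>110)&(abs(W[...,0]-.597)<.05)&(W[...,1]>-.05)&(W[...,1]<.138)
    k,l,s,c=cv2.connectedComponentsWithStats(m.astype(np.uint8)); i=1+s[1:,4].argmax(); P=W[l==i]
    print(n,len(P),P.max(0),P.min(0),cv2.minAreaRect(P[:,:2].astype(np.float32)))
    for y in np.arange(.03,.14,.01):
        q=P[abs(P[:,1]-y)<.005]
        if len(q): print(round(y,2),q[:,0].min().round(4),q[:,0].max().round(4),np.median(q[:,2]).round(4))
E
```

```text
time: 4.7
tcp_pos: [0.5965, 0.0128, 0.0057]
tcp_rot: [-179.7, -0.0, 92.1]
contact_force: [1.0, 0.5, -2.4]
finger_gap: 0.0496
gripper_force: 30.0
shift [0.0026 0.0008 0.0029] turn [-0.23 -0.04 -0.21] t 4.8
top 7 [0.61949307 0.06771759 0.02358026] [0.61829015 0.05750494 0.0190088 ] ((0.6190369129180908, 0.06259115785360336), (0.010219129733741283, 0.0011306776432320476), 87.9610366821289)
0.06 0.6183 0.6195 0.0203
0.07 0.6187 0.6189 0.0207
side 413 [0.62037634 0.06072174 0.02447993] [ 0.57325772 -0.01649407  0.01750983] ((0.597559928894043, 0.022241149097681046), (0.07861793041229248, 0.04474521800875664), 86.51565551757812)
0.03 0.588 0.6204 0.0223
0.04 0.5934 0.6196 0.0225
0.05 0.6031 0.6203 0.0221
0.06 0.6087 0.6192 0.0222
```

View pics/side2.png

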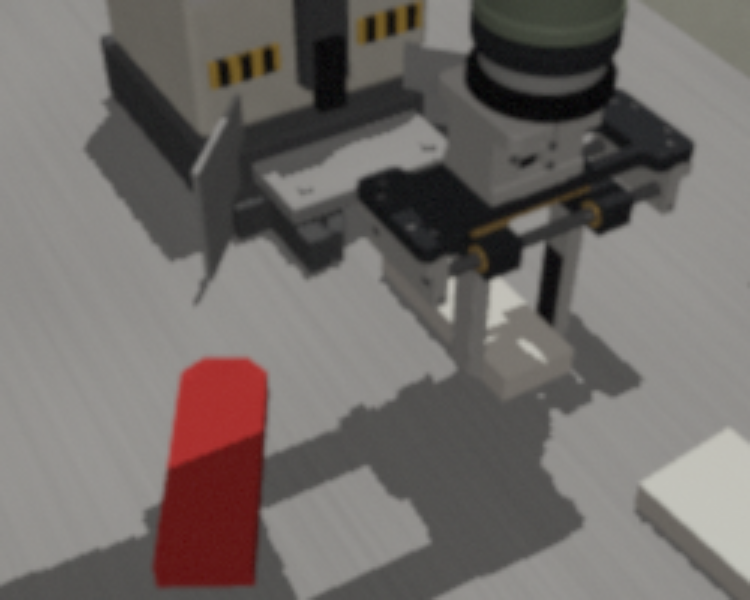

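View pics/top1.png

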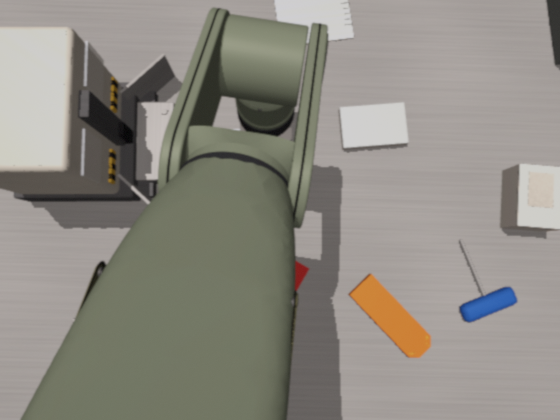

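The side crop shows the pad held level about 3 mm off the bench, nose just short of the mouth and lined up with it. The top view is blocked by the arm. I'll start sliding it in.

```bash
python3 -m inch '[[0.003,0.0012,0.002,0,0,-0.2,-1],[0.012,0.0012,0.003,0,0,-0.2,-1],[0.024,0.0012,0.003,0,0,-0.2,-1],[0.036,0.0012,0.003,0,0,-0.2,-1],[0.045,0.0012,0.003,0,0,-0.2,-1]]'
python3 -c "
from h import *
to(.5945,.105,.003,92.3)"
```

```text
time: 5.42
tcp_pos: [0.5987, 0.0591, 0.0062]
tcp_rot: [180.0, -0.0, 92.4]
contact_force: [-0.1, 0.6, -0.9]
finger_gap: 0.0492
gripper_force: 30.0
shift [ 0.046  -0.0023  0.0032] turn [ 0.02 -0.    0.1 ] t 5.425
```

```bash
python3 -m inch '[[0.008,-0.0018,0,0,0,0,-1],[0.016,-0.002,0,0,0,0,-1],[0.024,-0.002,0,0,0,0,-1],[0.032,-0.002,0,0,0,0,-1],[0.032,-0.002,0,0,0,0,-1]]'
python3 -c "
from h import *
to(.5945,.105,.003,92.3)"
```

```text
time: 6.05
tcp_pos: [0.5954, 0.0903, 0.0059]
tcp_rot: [-180.0, 0.0, 92.4]
contact_force: [0.2, -0.5, -1.9]
finger_gap: 0.0501
gripper_force: 30.0
shift [ 0.0147 -0.0003  0.0029] turn [-0.    0.    0.09] t 6.05
```

```bash
python3 -m inch '[[0.004,0,0.001,0,0,0,-1],[0.008,0,0.0015,0,0,0,-1],[0.011,0,0.002,0,0,0,-1],[0.0125,0,0.002,0,0,0,-1],[0.0125,0,0.002,0,0,0,-1]]'
python3 -c "
from h import *
to(.5945,.105,.003,92.3)"
```

```text
time: 6.68
tcp_pos: [0.5949, 0.1023, 0.004]
tcp_rot: [180.0, 0.0, 92.3]
contact_force: [-0.3, 0.4, -1.9]
finger_gap: 0.0498
gripper_force: 30.0
shift [ 0.0027 -0.0003  0.001 ] turn [0.   0.   0.05] t 6.675
```

```bash
python3 -m inch '[[0.0015,0,0.001,0,0,0,-1],[0.0025,0,0.001,0,0,0,-1],[0.0035,0,0.001,0,0,0,-1],[0.0045,0,0.001,0,0,0,-1],[0.0045,0,0.001,0,0,0,-1]]'
python3 -c "
from h import *
to(.5945,.105,.003,92.3)"
```

```text
time: 7.3
tcp_pos: [0.5948, 0.1059, 0.003]
tcp_rot: [180.0, 0.1, 92.4]
contact_force: [0.2, -4.0, -1.7]
finger_gap: 0.0497
gripper_force: 30.0
shift [-0.0009 -0.0004 -0.    ] turn [0.   0.08 0.06] t 7.3
```

The nose is now touching, with −4 N along y. One small push will confirm it's home, then I'll open.

```bash
python3 -m inch '[[0.001,0,0,0,0,0,-1],[0.002,0,0,0,0,0,-1]]'
python3 -m inch '[[0,0,0,0,0,0,0.1],[0,0,0,0,0,0,0.3],[0,0,0,0,0,0,0.6],[0,0,0,0,0,0,0.6],[0,0,0,0,0,0,0.6]]'
```

```text
time: 7.55
tcp_pos: [0.5949, 0.106, 0.003]
tcp_rot: [-180.0, 0.3, 92.4]
contact_force: [1.1, -10.4, -1.4]
finger_gap: 0.0498
gripper_force: 30.0
time: 8.18
tcp_pos: [0.5946, 0.1089, 0.003]
tcp_rot: [180.0, -0.0, 92.4]
contact_force: [0.5, -0.0, 0.6]
finger_gap: 0.0749
gripper_force: 0.0
```

```bash
python3 -m inch '[[0,0,-0.02,0,0,0,0.6],[0,0,-0.06,0,0,0,0.6],[-0.04,0,-0.12,0,0,0,0.6],[-0.1,0,-0.16,0,0,0,0.6],[-0.15,0,-0.18,0,0,0,0.6]]'
python3 -m inch '[[-0.06,0,0,0,0,0,0.6],[-0.12,0,0,0,0,0,0.6],[-0.18,0,0,0,0,0,0.6],[-0.2,0,0,0,0,0,0.6],[-0.2,0,0,0,0,0,0.6]]'
python3 - <<'E'
from h import *
im,d=robot.snapshot('top'); w=cloud('top',d); save('top2.png',im)
im2,d2=robot.snapshot('side'); w2=cloud('side',d2)
save('pair.png',np.hstack([cv2.resize(im[80:220,100:300],None,fx=2,fy=2),cv2.resize(im2[80:220,150:350],None,fx=2,fy=2)]))
for n,I,W in(('top',im,w),('side',im2,w2)):
    m=(abs(W[...,2]-.018)<.005)&(I.min(-1)>90)&(abs(W[...,0]-.596)<.05)&(W[...,1]>.02)&(W[...,1]<.165)
    k,l,s,c=cv2.connectedComponentsWithStats(m.astype(np.uint8)); i=1+s[1:,4].argmax(); P=W[l==i]
    r=cv2.minAreaRect(P[:,:2].astype(np.float32))
    q=P[P[:,1]<.14]; A=np.c_[q[:,:2],np.ones(len(q))]; pl=np.linalg.lstsq(A,q[:,2],rcond=None)[0]
    print(n,len(P),P.max(0),P.min(0),r,"tilt",pl[:2],"z",np.median(P[:,2]))
E
```

```text
time: 8.8
tcp_pos: [0.6017, -0.0336, 0.1833]
tcp_rot: [179.7, 0.1, 92.4]
contact_force: [0.5, 0.4, 0.6]
finger_gap: 0.0753
gripper_force: 0.0
time: 9.43
tcp_pos: [0.6086, -0.2334, 0.1797]
tcp_rot: [179.9, -0.0, 92.2]
contact_force: [-0.1, 0.3, 0.1]
finger_gap: 0.0751
gripper_force: 0.0
top 1606 [0.62015663 0.16497373 0.02131588] [0.56714199 0.07469432 0.01314542] ((0.5936546325683594, 0.12047705799341202), (0.05049566179513931, 0.09046110510826111), 1.7624320983886719) tilt [0.00231588 0.00129242] z 0.017316536389622918
side 808 [0.61960307 0.1649742  0.02225502] [0.56577759 0.07553915 0.01306602] ((0.5934234261512756, 0.12047767639160156), (0.05246443301439285, 0.08982904255390167), 2.483450174331665) tilt [0.00638607 0.02179231] z 0.018840344547011563
```

View pics/pair.png

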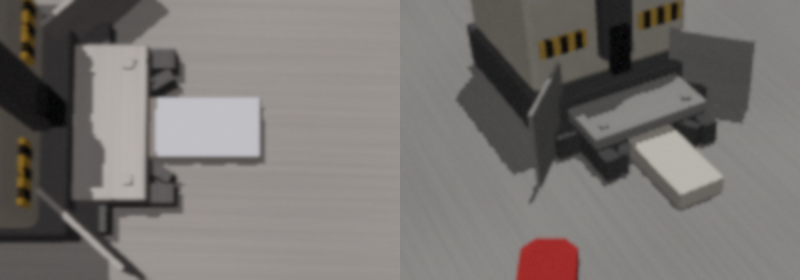

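The pictures show the pad flat and centred in the pocket. Its tail is at y = 0.075, 90 mm in front of the roof edge, as expected for a fully loaded pad. The arm is clear, so I'm handing in.

```bash
python3 -c "
from h import *
print(robot.finish_job())"
```

```text
the job is handed in; nothing more can be done
None
```

The white cut-nose pad is flat and fully home in the punch pocket, nose first and released; the wide pad was never touched, and I handed the job in at about 9.5 s of the 38 s allowed (no verdict came back).

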